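Close and lock the slotted bench vise

TASK

Close the bench vise on the wooden block and lock it: with the fingertips push its upright pin along the long leg of the L-shaped slot as far as the corner, then push it sideways into the short leg, fully home at the closed end. Push the pin gently, without gripping it, leave the block lying between the jaws, and do not lift or disturb anything else on the bench.

Things in the scene. Friction and masses are not known exactly. Their poses are not given: they have to be found in the camera images.
- vise: fixed steel bench vise, base plate 280 x 130 x 12 mm. Origin: centre of the base's underside, on the bench; x runs along it from the slotted housing to the fixed jaw, y across, z up. In mm: housing x -136 to -27, y -50 to 50, flat cover top at z 40 with an L slot 22 wide; long leg along y -18 (pin axis from x -111 to -46), short leg along x -46 to y +22; fixed jaw face x 119, top z 52
- jaw (a joint): travel of the sliding jaw along the vise's +x, 0 (open) to 0.065 m (pin at the slot's corner); starts at 0 to 0.03. The pin's axis is at vise x = -0.111 + this value. The jaw plate is 100 wide, top at z 52, its face 100 mm ahead (+x) of the pin. It carries the pin along, stays where it is left, and takes about 3 N to slide
- pin (a joint): travel of the upright pin across the jaw's slide along the vise's +y: 0 (in the long leg) to 0.040 m (closed end of the short leg). The slot lets it move only when it is at the corner (3 mm play along x). It stays where it is left and takes about 2 N to slide
- pin_top (a point): centre of the top of the pin: a plain upright steel pin, 16 mm in diameter, standing 45 mm out of the slotted cover, its top 85 mm above the bench
- slot_corner (a point): the corner of the L slot: where the pin's axis stands when it is at the corner, at the height of the cover's top, 40 mm above the bench
- slot_end (a point): the closed end of the short leg: where the pin's axis stands when fully home, at the height of the cover's top
- wood_block: loose pale wooden off-cut, 59 (along the vise's x) x 124 x 35 mm, lying on the base plate between the two jaws, a few mm from the fixed jaw. Origin: centre of its underside, z up. The closing jaw pushes it home; when the jaws are locked it has about 3 to 8 mm of play.
- tape_roll: roll of masking tape lying flat, 91 across, 25 high (mm), beside the vise, loose; a bystander. Origin: centre of its underside
- flat_pliers: flat-nose pliers lying flat, 160 long, 12 high (mm), loose; a bystander. Origin: centre of its underside
- spool: brown thread spool standing, 42 across, 45 high (mm), loose; a bystander. Origin: centre of its underside
- sander: brown sanding block, 71 x 100 x 25 mm, loose; a bystander. Origin: centre of its underside
- batten: short wooden batten, 160 x 21 x 14 mm, loose; a bystander. Origin: centre of its underside

How it is judged:
By the outcome, as a careful person would: the job done as asked, in the order asked, and still so for the second after the job is handed in, with the robot touching nothing.
It also fails if it takes over 42 s, if anything falls off the work surface, if the arm or the gripper's body presses on something with over 40 N, if the wrist force passes 120 N, or if a joint passes its speed limit or range.

ROBOT

A 7-joint arm with a two-finger parallel gripper is mounted at the origin on a cart in front of the work surface, level with it; the furniture and walls round the work are solid. World frame = base frame: x ahead of the robot, y to its left, z up, the work surface at z = 0. Lengths are in m, angles in rad, forces in N, time in s.
With the tool pointing down it reaches from about 0.35 to 0.9 m from the base axis. Payload 8.1 kg.
Tool frame: the origin (TCP) lies between the finger pads; the fingertips stand ahead of it and the grasp point (between the pads) is the TCP (arm.nose_length is the z of the fingertips in the tool frame, in m); z points along the fingers, y is the line along which they close (so a half turn about z gives the same grasp; the last joint's range is limited). The gripper opens to 92 mm and grips with 3 to 60 N. Pads are 19 mm wide; open, the fingers measure 130 mm over their backs; the gripper's body (75 mm by 190 mm) begins 47 mm behind the grasp point.
Start: joints at [-1.343, 0.434, 0.025, 1.573, -0.012, 1.134, -0.075], TCP at [0.203, 0.591, 0.224] pointing down, gripper open.
Joint ranges: [-2.62, 2.62], [-0.44, 2.09], [-1.27, 1.32], [0.08, 2.57], [-1.32, 4.46], [0.12, 2], [-2.74, 2.74]. Speed limits (rad/s): [2.22, 2.22, 3.01, 3.01, 3.14, 3.14, 3.14].

INTERFACE

Orientations are given as a rotation vector (axis times angle).
In Python, from cell import sensors, optics, arm gives the robot as it stands.
- The arm moves only by the tool arm_command, never from a script. Its argument "deltas" is one flat list of numbers, 7 for each row, row after row: the turn, a rotation vector about the world's x, y, z as a fraction of full scale, then the shift along the world's x, y, z as a fraction of full scale, then the finger opening in mm, from 0 to 91.8. In form: [wx, wy, wz, dx, dy, dz, fingers, wx, wy, wz, dx, dy, dz, fingers, ...]. A call has 1 to 20 rows; each row is the pose to reach, as a shift and turn from the pose commanded when the call began; what a row does not reach only later rows make up. Full scale, the value 1, is 1 m for a shift and 90 degrees for a turn. A row lasts 1/10 s, in which the tool goes at most 50 mm and 8.59 degrees, less where a joint would pass 70% of its speed; a pose out of reach is approached as far as the arm can. A call with a number of a shift or a turn outside -1 to 1 is refused whole. A call with a gripper value outside its range is refused whole. The fingers move at their own pace and stop on an object; "force" is the grip in N (left out, the last holds). Time passes only in rows, so rows that repeat a pose let the fingers close. It gives the time, the measured TCP pose, the force, the opening and the grip force at its end, in the units of the state.
- sensors.observe(): the state, without advancing time (a new reading comes with each control period).
- optics.get_image(name): name is "side" or "top" or "wrist"; returns the picture (480x640x3 uint8, blue, green, red); there is no depth.
- optics.calibration(name): a dict with "camera_matrix" (3x3 intrinsics, pixels), "rvec" (rotation vector, rad) and "tvec" (3), from world to camera coordinates, as OpenCV has them. Camera axes: x right, y down, z forward; pixel columns grow to the right and rows downward; lengths in m; the calibration is good to about 2 mm. A picture is of the moment at which its call begins: read the wrist's pose just before it. calibration takes no time and is no camera call; for the wrist camera it gives the pose at the moment of the call.
- arm.sign_off(): hands the job in; it is judged then, once.
The state is a dict: "clock": time; "joints": joint angles; "dq": joint speeds; "joint_efforts": joint torques, N m; "position": TCP position; "ee_rot": TCP orientation; "force": force on the tool from outside, world axes, zero at the start; "ft_torque": the same for the moment, N m; "width": opening from 0.0 (shut) to 1.0 (fully open); "gripper_force": force on a finger pad.
Only numpy, scipy, OpenCV 4.12 (cv2) and the standard library are available. Lean on these libraries where they do the work, as an engineer would, in place of code of your own. Each camera call takes 0.05 s, during which the arm holds its last target. There are 200 camera calls.

## Working session

There is one attempt and no reset: what is moved stays moved. The work goes in short steps, Python scripts to look and compute and a tool call to move; the robot and the scene stay as the last step left them, time stands still between calls to the robot, and variables do not carry over. Pictures are saved under pics/ and viewed, at most 10 in all, crops included, and the job is handed in when it is done.

Besides the shell and the picture viewer there is one more tool, called by a JSON object that holds its "name" and its "arguments". arm_command: Moves the arm, as the interface text tells. Its arguments: {"type":"object","properties":{"deltas":{"type":"array","items":{"type":"number"}},"force":{"type":"number"}},"required":["deltas"]}

```bash
mkdir -p pics; ls
python3 - <<'E'
from cell import sensors, optics, arm
import cv2
print(sensors.observe(), arm.nose_length)
for n in ("side","top"):
    cv2.imwrite(f"pics/{n}0.png",optics.get_image(n)); print(n,optics.calibration(n))
E
```

```text
pics
{'clock': 0.0, 'joints': array([-1.34259991,  0.43519293,  0.02498639,  1.57411291, -0.01161325,
        1.13401724, -0.0750589 ]), 'dq': array([-0.00095894, -0.00190871, -0.0016725 ,  0.00072188, -0.00037197,
       -0.0011742 ,  0.00092038]), 'joint_efforts': array([ 3.77755214e-04, -6.67834926e+01,  9.85152237e-01, -3.14468694e+01,
       -6.05250383e-02,  4.24234977e-02,  1.73832527e-04]), 'position': array([0.20288409, 0.59059181, 0.2230577 ]), 'ee_rot': array([-5.17299396e-01, -3.09858235e+00,  2.48211863e-03]), 'force': array([-0.55338737, -0.04070177, -0.49560523]), 'ft_torque': array([-0.0136    , -0.00258976,  0.02144862]), 'gripper_force': 0.0, 'width': 1.0012548005590156} 0.019
side {'camera_matrix': array([[544.53782788,   0.        , 322.4650064 ],
       [  0.        , 544.53782788, 241.74458585],
       [  0.        ,   0.        ,   1.        ]]), 'rvec': array([ 2.05984909, -0.27928143,  0.17225675]), 'tvec': array([-0.55390045,  0.15720808,  1.34823318])}
top {'camera_matrix': array([[464.63579372,   0.        , 321.5689364 ],
       [  0.        , 464.63579372, 243.35403181],
       [  0.        ,   0.        ,   1.        ]]), 'rvec': array([ 2.16622737, -2.10331657,  0.22451958]), 'tvec': array([-0.02901785,  0.5830162 ,  0.99265137])}
```

View pics/top0.png

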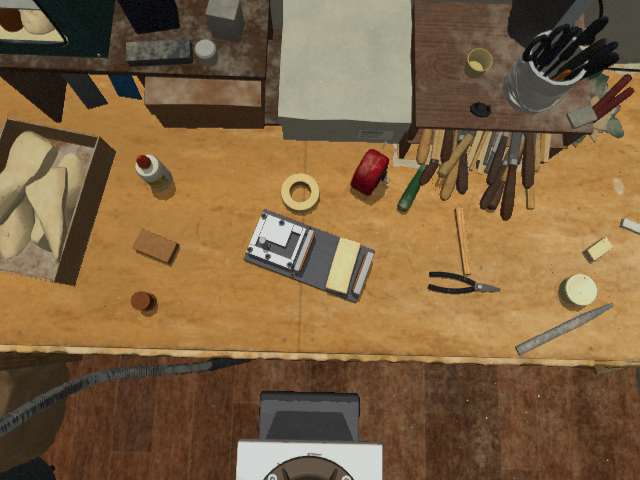

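View pics/side0.png

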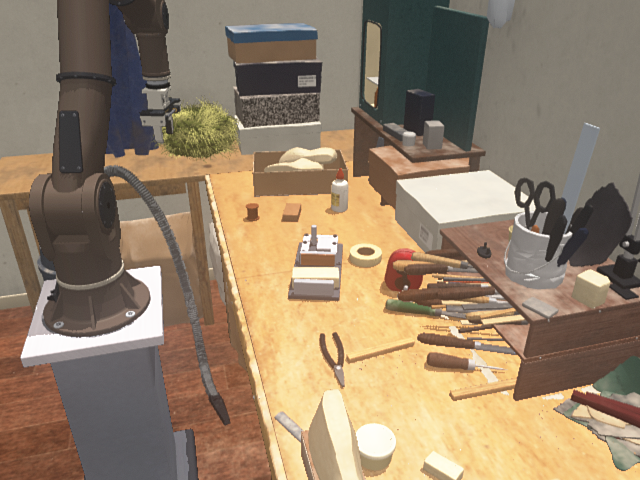

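The top view shows the vise: housing about (280,240), block (343,262), fixed jaw (363,272). The tape lies at (300,192). In the side view the pin top is near (313,228). I'll enlarge both.

Run:
```python
import cv2,numpy as np
a=cv2.imread("pics/top0.png")[195:315,235:395]; b=cv2.imread("pics/side0.png")[215:305,270:390]
a=cv2.resize(a,None,fx=5,fy=5,interpolation=cv2.INTER_CUBIC); b=cv2.resize(b,None,fx=6,fy=6,interpolation=cv2.INTER_CUBIC)
cv2.imwrite("pics/topc.png",a);cv2.imwrite("pics/sidec.png",b)
```

```text
(no output)
```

View pics/topc.png

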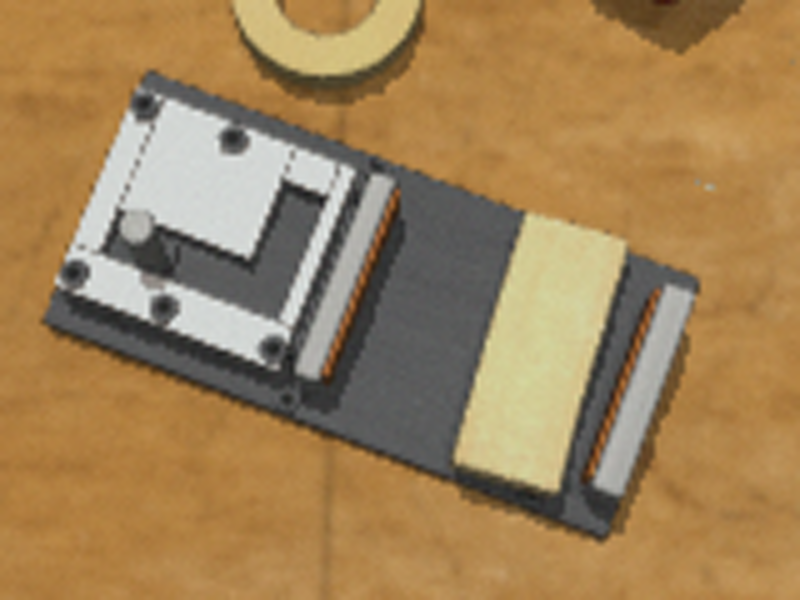

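View pics/sidec.png

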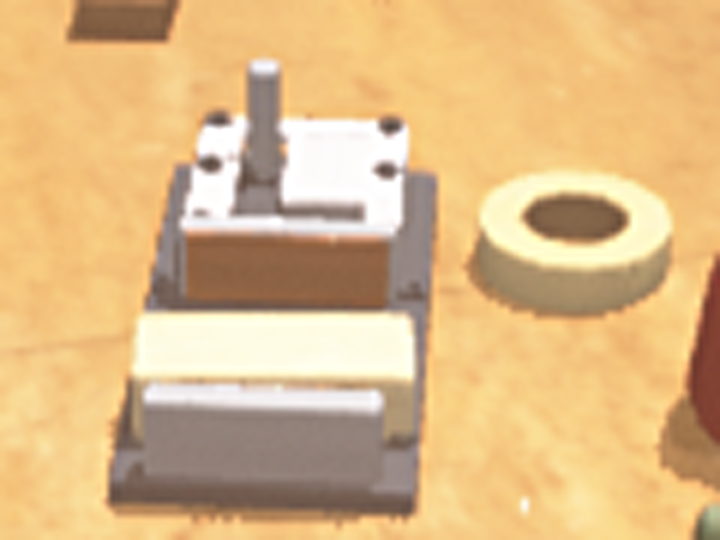

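The plate's top corners in the top crop are about (150,72), (698,280), (605,538) and (45,320). The pin top is at (140,222) in the top crop and (264,66) in the side crop, and the block is turned about 5° from the vise.

```bash
cat > h.py <<'E'
import numpy as np,cv2
from cell import sensors, optics, arm
from scipy.optimize import least_squares
from scipy.spatial.transform import Rotation as R
def ray(n,p):
    c=optics.calibration(n); M=cv2.Rodrigues(c["rvec"])[0]; t=c["tvec"]
    d=M.T@np.linalg.solve(c["camera_matrix"],[p[0],p[1],1]); return -M.T@t, d/np.linalg.norm(d)
def plane(n,p,z):
    o,d=ray(n,p); return (o+d*(z-o[2])/d[2])
def tri(rs):
    A=sum(np.eye(3)-np.outer(d,d) for o,d in rs); b=sum((np.eye(3)-np.outer(d,d))@o for o,d in rs)
    return np.linalg.solve(A,b)
T=lambda u,v:(235+(u+.5)/5-.5,195+(v+.5)/5-.5)
S=lambda u,v:(270+(u+.5)/6-.5,215+(v+.5)/6-.5)
E
python3 - <<'E'
from h import *
px=[T(150,72),T(698,280),T(605,538),T(45,320)]
W=np.array([plane("top",p,.012)[:2] for p in px]); V=np.array([[-.14,.065],[.14,.065],[.14,-.065],[-.14,-.065]])
def rot(a): return np.array([[np.cos(a),-np.sin(a)],[np.sin(a),np.cos(a)]])
f=lambda q:((V@rot(q[2]).T+q[:2])-W).ravel()
r=least_squares(f,[.55,.0,-1.9]); q=r.x; print("vise",q,np.degrees(q[2]),"res mm",(r.fun*1e3).round(1))
tow=lambda x,y:q[:2]+rot(q[2])@[x,y]
tov=lambda w:rot(q[2]).T@(np.array(w[:2])-q[:2])
wt=plane("top",T(140,222),.085); ws=plane("side",S(264,66),.085); w3=tri([ray("top",T(140,222)),ray("side",S(264,66))])
for w in(wt,ws,w3): print("pin",w.round(4),tov(w).round(4))
for p in[(527,212),(627,240),(560,492),(455,462)]: print("blk",tov(plane("top",T(*p),.047)).round(4))
for p in[(140,85),(355,165),(280,370),(60,290),(258,262)]: print("hous",tov(plane("top",T(*p),.040)).round(4))
for p in[(112,488),(414,488)]: w=plane("side",S(*p),.012);print("plate side",tov(w).round(4))
s=sensors.observe(); Rt=R.from_rotvec(s["ee_rot"]).as_matrix(); print("tool y ang",np.degrees(np.arctan2(*Rt[1::-1,1])),Rt.round(3).tolist())
np.save("vise.npy",q)
print("corner",tow(-.046,-.018),"end",tow(-.046,.022),"vx",rot(q[2])[:,0],"vy",rot(q[2])[:,1])
E
```

```text
vise [ 0.56371884  0.01512782 -1.91025672] -109.4496475789701 res mm [ 1.5  0.9  0.1 -1.8 -0.8 -0.6 -0.8  1.5]
pin [0.5834 0.1178 0.085 ] [-0.1034 -0.0156]
pin [0.5819 0.1194 0.085 ] [-0.1044 -0.0176]
pin [0.5824 0.1179 0.0859] [-0.1031 -0.0166]
blk [0.0523 0.0581]
blk [0.0994 0.0625]
blk [ 0.1108 -0.0557]
blk [ 0.0624 -0.0601]
hous [-0.1353  0.0506]
hous [-0.0292  0.0515]
hous [-0.0262 -0.0491]
hous [-0.1326 -0.0512]
hous [-0.0539 -0.0067]
plate side [ 0.1441 -0.0614]
plate side [0.1347 0.0647]
tool y ang 71.04339160606395 [[-0.946, 0.325, -0.0], [0.325, 0.946, -0.001], [-0.0, -0.001, -1.0]]
corner [0.56206302 0.06449642] end [0.5997804  0.05117728] vx [-0.33297832 -0.94293448] vy [ 0.94293448 -0.33297832]
```

{"name": "arm_command", "arguments": {"deltas": [0,0,0,0.1,-0.107,0,0,0,0,0,0.2,-0.214,0,0,0,0,0,0.3,-0.321,0,0,0,0,0,0.396,-0.424,0,0,0,0,0,0.396,-0.424,0,0,0,0,0,0.396,-0.424,0,0,0,0,0,0.396,-0.424,0,0,0,0,0,0.396,-0.424,0,0,0,0,0,0.396,-0.424,0,0,0,0,0,0.396,-0.424,0,0,0,0,0,0.396,-0.424,0,0,0,0,0,0.396,-0.424,0,0,0,0,0,0.396,-0.424,0,0,0,0,0,0.396,-0.424,0,0,0,0,0,0.396,-0.424,-0.03,0,0,0,0,0.396,-0.424,-0.06,0,0,0,0,0.396,-0.424,-0.09,0,0,0,0,0.396,-0.424,-0.09,0]}}

```text
clock: 1.9
position: [0.5951, 0.1684, 0.13]
ee_rot: [-0.512, -3.092, 0.004]
force: [-0.8, 0.5, 0.1]
width: 0.003
gripper_force: 0.0
```

Run:
```python
from h import *
q=np.load("vise.npy"); s=sensors.observe(); c,n=np.cos(q[2]),np.sin(q[2])
print(s["position"],np.array([[c,n],[-n,c]])@(s["position"][:2]-q[:2]),s["force"])
a=optics.get_image("side")[140:305,230:410]; w=optics.get_image("wrist")
cv2.imwrite("pics/m1.png",np.hstack([cv2.resize(a,(400,367),interpolation=cv2.INTER_CUBIC),cv2.resize(w,(400,300))[:,:].copy() if 0 else cv2.copyMakeBorder(cv2.resize(w,(400,300)),0,67,0,0,cv2.BORDER_CONSTANT)]))
```

```text
[0.59509864 0.16844368 0.13001197] [-0.15501561 -0.02146176] [-0.80844112  0.54680359  0.05045214]
```

View pics/m1.png

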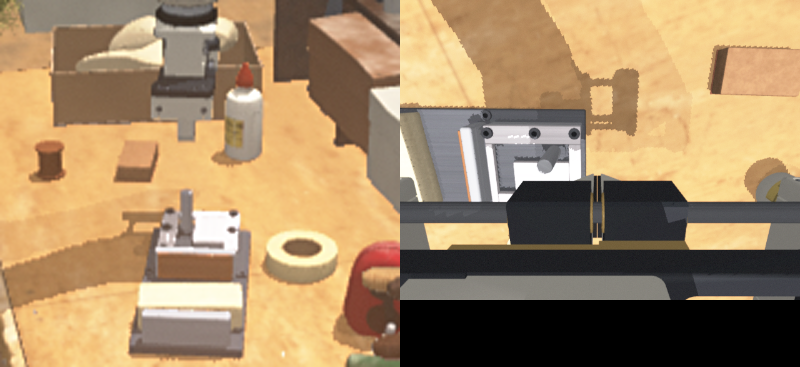

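The gripper is shut and behind the pin, which stands at about (187,200) in the left panel, with nothing in the way. I'll lower it.

{"name": "arm_command", "arguments": {"deltas": [0,0,0,0.002,0,-0.03,0,0,0,0,0.003,0,-0.055,0,0,0,0,0.003,0,-0.055,0,0,0,0,0.003,0,-0.055,0,0,0,0,0.003,0,-0.055,0]}}

```text
clock: 2.5
position: [0.6033, 0.1678, 0.0812]
ee_rot: [0.517, 3.096, 0.003]
force: [-0.2, -0.4, -0.3]
width: 0.007
gripper_force: 0.0
```

{"name": "arm_command", "arguments": {"deltas": [0,0,0,-0.003,0.001,-0.004,0,0,0,0,-0.0047,-0.0037,-0.004,0,0,0,0,-0.0063,-0.0084,-0.004,0,0,0,0,-0.008,-0.0131,-0.004,0,0,0,0,-0.0097,-0.0179,-0.004,0,0,0,0,-0.0103,-0.0197,-0.004,0,0,0,0,-0.011,-0.0216,-0.004,0,0,0,0,-0.0117,-0.0235,-0.004,0,0,0,0,-0.0123,-0.0254,-0.004,0,0,0,0,-0.013,-0.0273,-0.004,0,0,0,0,-0.0137,-0.0292,-0.004,0,0,0,0,-0.0143,-0.0311,-0.004,0,0,0,0,-0.015,-0.0329,-0.004,0,0,0,0,-0.0157,-0.0348,-0.004,0,0,0,0,-0.0163,-0.0367,-0.004,0]}}

```text
clock: 4.0
position: [0.586, 0.1309, 0.0751]
ee_rot: [0.517, 3.098, 0.001]
force: [1.3, 2.5, 2.0]
width: 0.006
gripper_force: 1.7
```

```bash
cat > st.py <<'E'
from h import *
q=np.load("vise.npy"); s=sensors.observe(); c,n=np.cos(q[2]),np.sin(q[2]); M=np.array([[c,n],[-n,c]])
print("TCP vise",(M@(s["position"][:2]-q[:2])).round(4),"z",s["position"][2].round(4),"F vise",(M@s["force"][:2]).round(2),s["force"][2].round(2))
E
python3 st.py
```

```text
TCP vise [-0.1165 -0.0175] z 0.0751 F vise [-2.81  0.42] 2.04
```

{"name": "arm_command", "arguments": {"deltas": [0,0,0,-0.0007,-0.0019,0,0,0,0,0,-0.0013,-0.0038,0,0,0,0,0,-0.002,-0.0057,0,0,0,0,0,-0.0027,-0.0075,0,0,0,0,0,-0.0033,-0.0094,0,0,0,0,0,-0.004,-0.0113,0,0,0,0,0,-0.0047,-0.0132,0,0,0,0,0,-0.0053,-0.0151,0,0,0,0,0,-0.006,-0.017,0,0,0,0,0,-0.0067,-0.0189,0,0,0,0,0,-0.0073,-0.0207,0,0,0,0,0,-0.008,-0.0226,0,0,0,0,0,-0.0087,-0.0245,0,0,0,0,0,-0.0093,-0.0264,0,0,0,0,0,-0.01,-0.0283,0,0,0,0,0,-0.0107,-0.0302,0,0,0,0,0,-0.0113,-0.0321,0,0,0,0,0,-0.012,-0.0339,0,0]}}

```text
clock: 5.8
position: [0.5737, 0.0964, 0.0749]
ee_rot: [0.517, 3.099, 0.0]
force: [1.6, 2.8, 3.1]
width: 0.001
gripper_force: 2.2
```

```bash
python3 st.py
```

```text
TCP vise [-0.0799 -0.0176] z 0.0749 F vise [-3.2  0.6] 3.14
```

{"name": "arm_command", "arguments": {"deltas": [0,0,0,-0.0003,-0.0009,0,0,0,0,0,-0.0007,-0.0019,0,0,0,0,0,-0.001,-0.0028,0,0,0,0,0,-0.0013,-0.0038,0,0,0,0,0,-0.0017,-0.0047,0,0,0,0,0,-0.0017,-0.0047,0,0]}}

```text
clock: 6.4
position: [0.572, 0.0916, 0.0748]
ee_rot: [0.518, 3.099, -0.0]
force: [3.3, 2.0, 3.4]
width: 0.001
gripper_force: 2.0
```

```bash
python3 st.py
```

```text
TCP vise [-0.0748 -0.0176] z 0.0748 F vise [-2.96  2.45] 3.44
```

{"name": "arm_command", "arguments": {"deltas": [0,0,0,-0.0002,-0.0005,0,0,0,0,0,-0.0003,-0.0009,0,0,0,0,0,-0.0005,-0.0014,0,0,0,0,0,-0.0007,-0.0019,0,0,0,0,0,-0.0007,-0.0019,0,0]}}

```text
clock: 6.9
position: [0.5713, 0.0898, 0.0748]
ee_rot: [0.518, 3.099, -0.0]
force: [2.2, 2.9, 3.1]
width: 0.003
gripper_force: 2.1
```

```bash
python3 st.py
```

```text
TCP vise [-0.0729 -0.0177] z 0.0748 F vise [-3.47  1.1 ] 3.1
```

Still sliding freely, so I'll go on in small steps to the stop.

{"name": "arm_command", "arguments": {"deltas": [0,0,0,-0.0002,-0.0005,0,0,0,0,0,-0.0003,-0.0009,0,0,0,0,0,-0.0005,-0.0014,0,0,0,0,0,-0.0007,-0.0019,0,0,0,0,0,-0.0007,-0.0019,0,0]}}

```text
clock: 7.4
position: [0.5706, 0.0878, 0.0748]
ee_rot: [0.518, 3.099, -0.0]
force: [1.8, 2.7, 2.5]
width: 0.003
gripper_force: 2.1
```

```bash
python3 st.py
python3 - <<'E'
from h import *
a=optics.get_image("top")[195:315,235:395]; b=optics.get_image("side")[215:305,270:390]
cv2.imwrite("pics/m2.png",np.hstack([cv2.resize(a,(400,300),interpolation=cv2.INTER_CUBIC),cv2.resize(b,(400,300),interpolation=cv2.INTER_CUBIC)]))
E
```

```text
TCP vise [-0.0709 -0.0177] z 0.0748 F vise [-3.16  0.75] 2.53
```

View pics/m2.png

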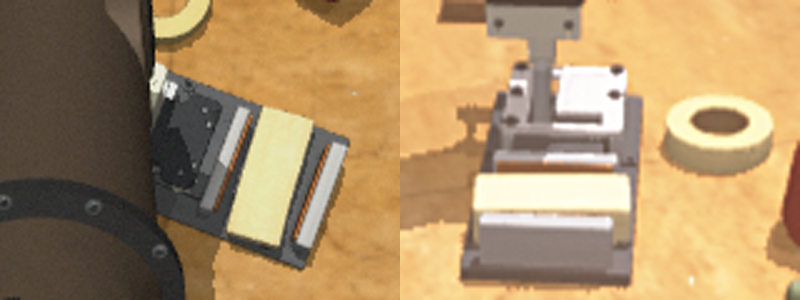

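The jaw is now just behind the block: its face is at about (235,160) in the left panel and the block is at (272,175). There is no stop force yet, so I'll continue gently.

{"name": "arm_command", "arguments": {"deltas": [0,0,0,-0.0002,-0.0005,0,0,0,0,0,-0.0003,-0.0009,0,0,0,0,0,-0.0005,-0.0014,0,0,0,0,0,-0.0007,-0.0019,0,0,0,0,0,-0.0008,-0.0024,0,0,0,0,0,-0.001,-0.0028,0,0,0,0,0,-0.001,-0.0028,0,0]}}

```text
clock: 8.2
position: [0.5696, 0.0851, 0.0748]
ee_rot: [-0.518, -3.099, 0.0]
force: [1.8, 2.2, 3.2]
width: 0.0
gripper_force: 2.1
```

```bash
python3 st.py
python3 - <<'E'
from h import *
q=np.load("vise.npy"); c,n=np.cos(q[2]),np.sin(q[2]); M=np.array([[c,n],[-n,c]])
for p in[(250,112),(217,208)]: print((M@(plane("top",(235+p[0]/2.5,195+p[1]/2.5),.052)[:2]-q[:2])).round(4))
E
```

```text
TCP vise [-0.0679 -0.0178] z 0.0748 F vise [-2.62  0.96] 3.24
[0.0441 0.0469]
[ 0.0475 -0.0454]
```

{"name": "arm_command", "arguments": {"deltas": [0,0,0,-0.0002,-0.0005,0,0,0,0,0,-0.0003,-0.0009,0,0,0,0,0,-0.0005,-0.0014,0,0,0,0,0,-0.0007,-0.0019,0,0,0,0,0,-0.0008,-0.0024,0,0,0,0,0,-0.001,-0.0028,0,0,0,0,0,-0.001,-0.0028,0,0]}}

```text
clock: 8.9
position: [0.5686, 0.0823, 0.0748]
ee_rot: [0.517, 3.099, -0.0]
force: [2.6, 2.5, 3.0]
width: 0.007
gripper_force: 2.2
```

```bash
python3 st.py
```

```text
TCP vise [-0.065  -0.0177] z 0.0748 F vise [-3.21  1.68] 3.05
```

{"name": "arm_command", "arguments": {"deltas": [0,0,0,-0.0002,-0.0005,0,0,0,0,0,-0.0003,-0.0009,0,0,0,0,0,-0.0005,-0.0014,0,0,0,0,0,-0.0007,-0.0019,0,0,0,0,0,-0.0007,-0.0019,0,0]}}

```text
clock: 9.4
position: [0.5681, 0.0809, 0.0749]
ee_rot: [0.517, 3.098, 0.001]
force: [4.0, 4.3, 3.0]
width: 0.008
gripper_force: 2.7
```

```bash
python3 st.py
```

```text
TCP vise [-0.0635 -0.0178] z 0.0749 F vise [-5.4   2.29] 2.97
```

{"name": "arm_command", "arguments": {"deltas": [0,0,0,-0.0002,-0.0005,0,0,0,0,0,-0.0003,-0.0009,0,0,0,0,0,-0.0005,-0.0014,0,0,0,0,0,-0.0005,-0.0014,0,0]}}

```text
clock: 9.8
position: [0.5679, 0.0806, 0.0752]
ee_rot: [0.516, 3.098, 0.003]
force: [3.5, 5.9, 3.5]
width: 0.006
gripper_force: 4.0
```

```bash
python3 st.py
```

```text
TCP vise [-0.0632 -0.0178] z 0.0752 F vise [-6.76  1.32] 3.54
```

The pin has stopped at the corner: the force is up to 6.8 N and motion has stalled. Next I'll back off and go round to the pin's -y side.

{"name": "arm_command", "arguments": {"deltas": [0,0,0,0.0025,0.007,0,0,0,0,0,0.005,0.0141,0,0,0,0,0,0.005,0.0141,0,0,0,0,0,-0.0066,0.0182,0,0,0,0,0,-0.0182,0.0223,0,0,0,0,0,-0.0299,0.0264,0,0,0,0,0,-0.0299,0.0264,0,0,0,0,0,-0.0332,0.017,0,0,0,0,0,-0.0366,0.0076,0,0,0,0,0,-0.0399,-0.0018,0,0,0,0,0,-0.0399,-0.0018,0,0,0,0,0,-0.0399,-0.0018,0,0]}}

```text
clock: 11.0
position: [0.5277, 0.0767, 0.0749]
ee_rot: [0.519, 3.098, 0.0]
force: [-0.2, -0.1, -0.1]
width: 0.007
gripper_force: 0.0
```

```bash
python3 st.py
python3 - <<'E'
from h import *
a=optics.get_image("top")[195:315,235:395]; b=optics.get_image("side")[195:305,270:390]; 
cv2.imwrite("pics/m3.png",np.hstack([cv2.resize(a,(400,300),interpolation=cv2.INTER_CUBIC),cv2.resize(b,(327,300),interpolation=cv2.INTER_CUBIC)]))
E
```

```text
TCP vise [-0.0461 -0.0545] z 0.0749 F vise [ 0.13 -0.15] -0.06
```

View pics/m3.png

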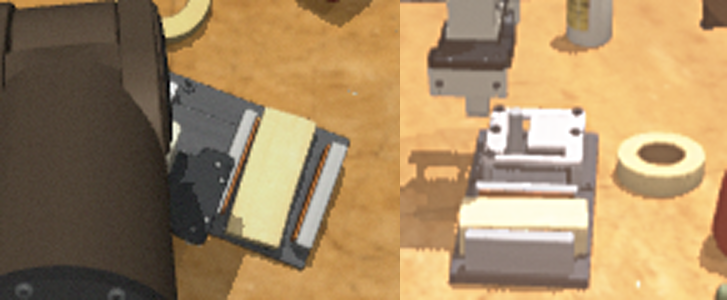

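The side panel shows the gripper beside the housing, but the pin isn't clear. I'll zoom in.

Run:
```python
from h import *
q=np.load("vise.npy"); c=optics.calibration("side"); ca,sa=np.cos(q[2]),np.sin(q[2])
for x,y,z in[(-.046,-.018,.085),(-.046,-.018,.04),(-.046,.022,.085)]:
    w=np.array([q[0]+ca*x-sa*y,q[1]+sa*x+ca*y,z]); p=cv2.projectPoints(w,c["rvec"],c["tvec"],c["camera_matrix"],None)[0].ravel(); print(p.round(1),((p-[290,215])*8).round())
b=optics.get_image("side")[215:285,290:370]; w=optics.get_image("wrist")
cv2.imwrite("pics/m4.png",np.hstack([cv2.resize(b,(400,350),interpolation=cv2.INTER_CUBIC),cv2.resize(w,(400,350))]))
```

```text
[311.7 235.3] [174. 162.]
[311.8 249.5] [174. 276.]
[326.3 235.8] [290. 166.]
```

View pics/m4.png

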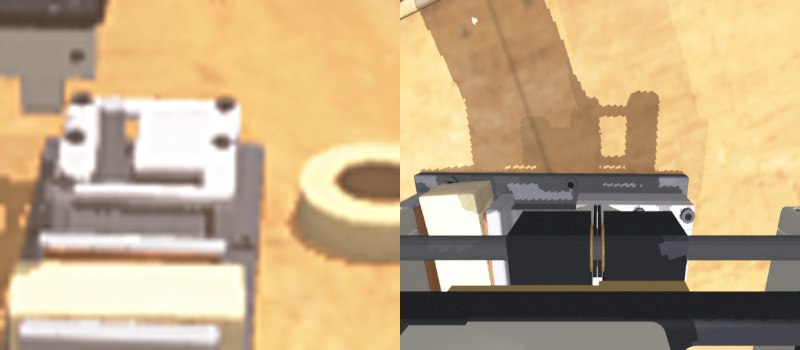

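The pin top is at about (110,100) in the left panel, where the corner position projects (108,101). Now the push along +y.

{"name": "arm_command", "arguments": {"deltas": [0,0,0,0.0047,-0.0017,0,0,0,0,0,0.0094,-0.0033,0,0,0,0,0,0.0132,-0.0047,0,0,0,0,0,0.0151,-0.0053,0,0,0,0,0,0.017,-0.006,0,0,0,0,0,0.0189,-0.0067,0,0,0,0,0,0.0207,-0.0073,0,0,0,0,0,0.0226,-0.008,0,0,0,0,0,0.0226,-0.008,0,0]}}

```text
clock: 12.1
position: [0.5501, 0.0693, 0.0747]
ee_rot: [-0.517, -3.098, -0.0]
force: [-1.3, 0.6, -0.5]
width: 0.004
gripper_force: 0.7
```

```bash
python3 st.py
```

```text
TCP vise [-0.0466 -0.0309] z 0.0747 F vise [-0.11 -1.45] -0.45
```

{"name": "arm_command", "arguments": {"deltas": [0,0,0,0.0019,-0.0007,0,0,0,0,0,0.0038,-0.0013,0,0,0,0,0,0.0057,-0.002,0,0,0,0,0,0.0075,-0.0027,0,0,0,0,0,0.0094,-0.0033,0,0,0,0,0,0.0094,-0.0033,0,0]}}

```text
clock: 12.7
position: [0.5599, 0.0659, 0.0748]
ee_rot: [0.518, 3.098, 0.0]
force: [-0.5, 0.7, 0.1]
width: 0.002
gripper_force: 0.5
```

```bash
python3 st.py
```

```text
TCP vise [-0.0466 -0.0205] z 0.0748 F vise [-0.47 -0.73] 0.13
```

{"name": "arm_command", "arguments": {"deltas": [0,0,0,0.0019,-0.0007,0,0,0,0,0,0.0038,-0.0013,0,0,0,0,0,0.0057,-0.002,0,0,0,0,0,0.0075,-0.0027,0,0,0,0,0,0.0094,-0.0033,0,0,0,0,0,0.0113,-0.004,0,0,0,0,0,0.0132,-0.0047,0,0,0,0,0,0.0151,-0.0053,0,0,0,0,0,0.017,-0.006,0,0,0,0,0,0.017,-0.006,0,0]}}

```text
clock: 13.7
position: [0.5769, 0.0598, 0.0749]
ee_rot: [0.518, 3.098, 0.0]
force: [-1.2, -0.1, -0.3]
width: 0.005
gripper_force: 0.5
```

```bash
python3 st.py
```

```text
TCP vise [-0.0466 -0.0024] z 0.0749 F vise [ 0.49 -1.07] -0.28
```

Expected end is at TCP y ≈ +0.0045, so I'll finish with 0.5 to 1 mm steps.

{"name": "arm_command", "arguments": {"deltas": [0,0,0,0.0009,-0.0003,0,0,0,0,0,0.0019,-0.0007,0,0,0,0,0,0.0028,-0.001,0,0,0,0,0,0.0038,-0.0013,0,0,0,0,0,0.0047,-0.0017,0,0,0,0,0,0.0052,-0.0018,0,0,0,0,0,0.0057,-0.002,0,0,0,0,0,0.0057,-0.002,0,0]}}

```text
clock: 14.5
position: [0.5823, 0.058, 0.0748]
ee_rot: [0.517, 3.099, 0.0]
force: [-2.1, 1.1, -0.3]
width: 0.001
gripper_force: 0.8
```

```bash
python3 st.py
```

```text
TCP vise [-0.0466  0.0033] z 0.0748 F vise [-0.35 -2.4 ] -0.31
```

{"name": "arm_command", "arguments": {"deltas": [0,0,0,0.0005,-0.0002,0,0,0,0,0,0.0009,-0.0003,0,0,0,0,0,0.0014,-0.0005,0,0,0,0,0,0.0019,-0.0007,0,0,0,0,0,0.0019,-0.0007,0,0]}}

```text
clock: 15.0
position: [0.584, 0.0574, 0.0748]
ee_rot: [-0.517, -3.098, -0.0]
force: [-2.6, 1.9, 0.1]
width: 0.005
gripper_force: 1.3
```

```bash
python3 st.py
```

```text
TCP vise [-0.0466  0.005 ] z 0.0748 F vise [-0.94 -3.14] 0.06
```

{"name": "arm_command", "arguments": {"deltas": [0,0,0,0.0005,-0.0002,0,0,0,0,0,0.0009,-0.0003,0,0,0,0,0,0.0014,-0.0005,0,0,0,0,0,0.0019,-0.0007,0,0,0,0,0,0.0019,-0.0007,0,0]}}

```text
clock: 15.5
position: [0.5844, 0.0573, 0.0746]
ee_rot: [-0.516, -3.096, -0.0]
force: [-8.1, 2.6, 3.9]
width: 0.003
gripper_force: 4.0
```

```bash
python3 st.py
```

```text
TCP vise [-0.0466  0.0055] z 0.0746 F vise [ 0.22 -8.48] 3.85
```

The pin has stalled at the closed end (8.5 N). I'll back off, lift and check.

{"name": "arm_command", "arguments": {"deltas": [0,0,0,-0.0066,0.0023,0,0,0,0,0,-0.0132,0.0047,0,0,0,0,0,-0.0236,0.0083,0,0,0,0,0,-0.0236,0.0083,0,0,0,0,0,-0.0236,0.0083,0.04,0,0,0,0,-0.0236,0.0083,0.08,0,0,0,0,-0.0236,0.0083,0.12,0,0,0,0,-0.0236,0.0083,0.15,0,0,0,0,-0.06,0.05,0.15,0,0,0,0,-0.09,0.09,0.15,0,0,0,0,-0.13,0.13,0.15,0,0,0,0,-0.16,0.17,0.15,0,0,0,0,-0.2,0.21,0.15,0,0,0,0,-0.2,0.25,0.15,0,0,0,0,-0.2,0.28,0.15,0,0,0,0,-0.2,0.28,0.15,0,0,0,0,-0.2,0.28,0.15,0]}}

```text
clock: 17.2
position: [0.386, 0.337, 0.2247]
ee_rot: [0.515, 3.099, -0.0]
force: [1.7, -0.6, -0.6]
width: 0.006
gripper_force: 0.0
```

```bash
python3 st.py
python3 - <<'E'
from h import *
a=optics.get_image("top")[195:315,235:395]; b=optics.get_image("side")[205:305,280:380]; 
cv2.imwrite("pics/m5.png",np.hstack([cv2.resize(a,(480,360),interpolation=cv2.INTER_CUBIC),cv2.resize(b,(320,360),interpolation=cv2.INTER_CUBIC)]))
E
```

```text
TCP vise [-0.2443 -0.2748] z 0.2247 F vise [0.01 1.81] -0.56
```

View pics/m5.png

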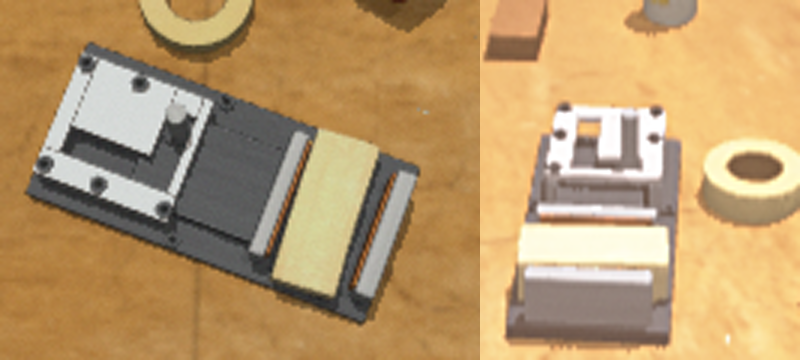

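The pin top is at (176,113) in the left panel, at the end of the short leg, and the block lies between the jaws. I'll check the pin numerically.

Run:
```python
from h import *
q=np.load("vise.npy"); c,n=np.cos(q[2]),np.sin(q[2]); M=np.array([[c,n],[-n,c]])
v=M@(plane("top",(235+176.5/3-.5,195+113.5/3-.5),.085)[:2]-q[:2]); print(v)
if abs(v[0]+.046)<.004 and v[1]>.019: print(arm.sign_off())
```

```text
[-0.0464552   0.02258468]
the job is handed in; nothing more can be done
None
```

The vise is closed and locked with the block lying between the jaws: the pin was pushed to the slot's corner, then home at the closed end (measured within about 1 mm), and I handed the job in at about 17 s.

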